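# Pack the last hexagonal blank into the tray

### The arm

A 6-joint arm with a two-finger parallel gripper is mounted at the origin on a cart in front of the work surface, level with it; the furniture and walls round the work are solid. World frame = base frame: x ahead of the robot, y to its left, z up, the work surface at z = 0. Lengths are in mm, angles in rad, forces in N, time in s.
With the tool pointing down it reaches from about 300 to 750 mm from the base axis. Payload 8.5 kg.
Tool frame: the origin (TCP) lies between the finger pads; the fingertips stand 14 mm ahead of it and the grasp point (between the pads) lies 5 mm behind it; z points along the fingers, x is the direction in which the jaws open and shut, and the axes are right-handed (so a half turn about z gives the same grasp; the last joint's range is limited). The gripper opens to 85 mm and grips with 20 to 120 N. Pads are 22 mm wide; open, the fingers measure 114 mm over their backs; the gripper's body (76 mm by 85 mm) begins 54 mm behind the grasp point. The pads swing forward as they close: fully open they stand 13 mm farther back than shut.
Start: joints at [1.135, 0.381, 1.297, -0, 1.464, -0.215], TCP at [120.448, 536.631, 245.322] pointing down, gripper open.
Joint ranges: [-3.11, 3.11], [-0.89, 2.33], [0.22, 2.48], [-1.42, 4.56], [0.17, 2.85], [-2.88, 2.88]. Speed limits (rad/s): [2.39, 2.39, 3.14, 3.14, 3.14, 3.14].

### API

Orientations are given as a 3x3 rotation matrix whose columns are the frame's x, y, z axes.
In Python, from plant import robot gives the robot as it stands.
- The arm moves only by the tool carry_out, never from a script. Its argument "series" is a list that holds one entry, the list of rows, each a list of 7 numbers: the turn, a rotation vector about the world's x, y, z in degrees, then the shift along the world's x, y, z in mm, then the finger opening in mm, from 0 to 85.4. In form: [[[wx, wy, wz, dx, dy, dz, claw], ...]]. A call has 1 to 20 rows; each row shifts and turns the commanded pose from where the row before left it; what a row does not reach is not made up. A row lasts 1/10 s, in which the tool goes at most 50 mm and 8.59 degrees, less where a joint would pass 70% of its speed; a pose out of reach is approached as far as the arm can. A call is refused whole if a number of a shift passes 50 or a number of a turn 8.59, either way. A call with a gripper value outside its range is refused whole. The fingers move at their own pace and stop on an object; "newtons" is the grip in N (left out, the last holds). Time passes only in rows, so rows that do not move let the fingers close. It gives the time, the measured TCP pose, the force and the opening at its end, in the units of the state.
- robot.get_obs(): the state, without advancing time (a new reading comes with each control period).
- robot.snapshot(name): name is "side" or "top" or "wrist"; returns a dict with "frame" (480x640x3 uint8, blue, green, red), "vfov" (degrees; the focal length in pixels is half the picture's height over the tangent of half this angle, whatever the lens; pixels are square), "cx", "cy" (the principal point, pixels), "xyz" and "orientation" of the camera in the world. Camera axes: x right, y down, z forward; pixel columns grow to the right and rows downward; lengths in mm; the calibration is good to about 2 mm. The wrist camera is an equidistant fisheye: a pixel r from the principal point sees the ray r / f radians off the axis. A picture is of the moment at which its call begins. There is no depth.
- robot.job_done(): hands the job in, once; it reports no verdict.
The state is a dict: "t": time; "joints": joint angles; "qvel": joint speeds; "joint_torque": joint torques, N m; "position": TCP position; "tool_rot": TCP orientation; "force": force on the tool from outside, world axes, zero at the start; "ft_torque": the same for the moment, N m; "finger_gap": opening from 0.0 (shut) to 1.0 (fully open).
Only numpy, scipy, OpenCV 4.12 (cv2) and the standard library are available. Lean on these libraries where they do the work, as an engineer would, in place of code of your own. Each camera call takes 0.05 s, during which the arm holds its last target. There are 200 camera calls.

### The job

Lift the pale hexagonal block out of the rack, where it stands on edge, and set it down on the open bench so that it lies flat on a hexagonal face, and let go of it. Then take it again by two opposite flat sides and lay it flat in the tray in the notch between the two pale blocks already there, pushing it in until all three are packed tight, flat sides touching, with the two home against the far side of the tray (the side they stand along). Leave the dark block in the rack and everything else on the bench where it is.

Things in the scene. Friction and masses are not known exactly. Their poses are not given: they have to be found in the camera images.
- pale_block: Pale hexagonal wooden block, 60 mm across flats (69.3 mm over corners), 36 mm thick, about 80 g, a round mark on both faces. Origin: its very middle; z square to the hexagonal faces, x through two corners, y through two flats. Starts on edge in one of the rack's slots, a flat down, 8 mm above the bench. On edge on the bench it stands by itself; a light push near its top, square to its faces, tips it over.
- dark_block: Dark hexagonal wooden block, 60 mm across flats (69.3 mm over corners), 36 mm thick, about 80 g, a round mark on both faces. Origin: its very middle; z square to the hexagonal faces, x through two corners, y through two flats. It stands on edge in the rack's other slot and stays there.
- tray_block_1: Pale hexagonal wooden block, 60 mm across flats (69.3 mm over corners), 36 mm thick, about 80 g, a round mark on both faces. Origin: its very middle; z square to the hexagonal faces, x through two corners, y through two flats. It lies flat and loose in the tray, on the tray's +y half, a few mm short of the far side.
- tray_block_2: Pale hexagonal wooden block, 60 mm across flats (69.3 mm over corners), 36 mm thick, about 80 g, a round mark on both faces. Origin: its very middle; z square to the hexagonal faces, x through two corners, y through two flats. It lies flat and loose in the tray, on the tray's -y half, a few mm short of the far side.
- tray: Shallow tray, fixed, inside 170 (x) by 121.6 mm (y), floor 5 thick, rim 8 wide, top 15 mm above the bench. Origin: underside, centre. Far side: inner face at x = +85 mm. Packed home, the two blocks' middles are at x = +50, y = +-30 mm and the third's at about x = -2, y = 0, its flats to +-y. A push on it along +x drives the loose two ahead till they stop firmly at the far side; 10 N is ample.
- rack: Wooden rack, fixed, 90 (x) by 160 mm (y), base 8 mm thick. Origin: underside, centre. Two slots at y = +45 and -45 mm, each 40 mm wide along y (for a block's 36 mm thickness) between cheeks 6 mm thick, tops 30 mm above the bench; low end stops to +-x, tops 22 mm above the bench.
- open_bench (a point): Middle of a patch of bench that is always free, on the bench's surface: 90 mm along world x by 200 mm along world y; room to set the block down and tip it over along y.
- masking_tape: Roll of masking tape, 96 mm across, 24 mm high, loose bystander; origin centre of underside.
- sanding_block: Brown rubber sanding block, 52x68x24 mm, loose bystander; origin centre of underside.
- pen_blank_0: Square stick of mid-brown wood, 22x150x22 mm, loose bystander; origin centre of underside.
- pen_blank_1: Square stick of dark wood, 22x150x22 mm, loose bystander; origin centre of underside.
Mind the look-alikes: they are no part of the job. What is shaped like the pale_block but red or turquoise is not meant.

How it is judged:
By the outcome, as a careful person would: the job done as asked, in the order asked, and still so for the second after the job is handed in, with the robot touching nothing.
It also fails if it takes over 54 s, if anything falls off the work surface, if the arm or the gripper's body presses on something with over 40 N, if the wrist force passes 120 N, or if a joint passes its speed limit or range.

## Working session

There is one attempt and no reset: what is moved stays moved. The work goes in short steps, Python scripts to look and compute and a tool call to move; the robot and the scene stay as the last step left them, time stands still between calls to the robot, and variables do not carry over. Pictures are saved under pics/ and viewed, about 8 in all and at most 12, crops included, and the job is handed in when it is done.

Besides the shell and the picture viewer there is one more tool, called by a JSON object that holds its "name" and its "arguments", one argument or row to a line. carry_out: Moves the arm, as the interface text tells. Its arguments: {"type":"object","properties":{"series":{"type":"array","items":{"type":"array","items":{"type":"array","items":{"type":"number"}}}},"newtons":{"type":"number"}},"required":["series"]}

```bash
mkdir -p pics; ls; cat > h.py <<'E'
import numpy as np, cv2
from plant import robot
def snap(n,f=None):
    s=robot.snapshot(n)
    if f: cv2.imwrite('pics/'+f+'.png',s['frame'])
    return s
def ray(s,u,v):
    h=s['frame'].shape[0]; f=h/2/np.tan(np.radians(s['vfov'])/2)
    a=np.array([u-s['cx'],v-s['cy']],float)
    if s.get('fish'):
        r=np.linalg.norm(a); t=r/f; d=np.r_[a/max(r,1e-9)*np.sin(t),np.cos(t)]
    else: d=np.r_[a/f,1]
    return np.array(s['xyz']),np.array(s['orientation']).reshape(3,3)@d
def onz(s,u,v,z):
    o,d=ray(s,u,v); return o+d*(z-o[2])/d[2]
E
python3 - <<'E'
from h import *
for n in('side','top'):
    s=snap(n,n+'0'); print(n,s['vfov'],s['cx'],s['cy'],s['xyz'],np.round(s['orientation'],3).tolist(),s['frame'].shape)
o=robot.get_obs();print(o)
E
```

```text
pics
side 51.69912380486176 323.32991504367266 242.34187270434285 [  207.18493121 -1105.21653428   608.70353484] [[0.953, -0.152, 0.264], [-0.304, -0.434, 0.848], [-0.014, -0.888, -0.459]] (480, 640, 3)
top 56.9384734842019 316.6724455070956 238.59593454310865 [ 300.50806705  -53.00742493 1177.03310996] [[-0.158, -0.967, 0.201], [-0.987, 0.156, -0.027], [-0.006, -0.202, -0.979]] (480, 640, 3)
{'t': 0.1, 'joints': array([ 1.13465251e+00,  3.81128499e-01,  1.29816918e+00,  1.23626081e-05,
        1.46361327e+00, -2.15304932e-01]), 'qvel': array([ 8.50617743e-04, -2.58846525e-03, -2.81366726e-03, -4.55413346e-05,
        1.83985655e-03, -3.45463993e-04]), 'joint_torque': array([ 3.64892403e-03, -4.49221265e+01, -2.31658280e+01, -1.89897119e-04,
        3.64059233e-03, -1.40612786e-05]), 'position': array([120.3706849 , 536.41105795, 244.77890259]), 'tool_rot': array([[ 2.19049149e-01,  9.75713661e-01, -5.68053418e-04],
       [ 9.75712979e-01, -2.19049689e-01, -1.18969791e-03],
       [-1.28523642e-03, -2.93654779e-04, -9.99999131e-01]]), 'force': array([-0.84596736,  0.2758401 , -0.86957822]), 'ft_torque': array([-0.02506059,  0.02794781, -0.00492973]), 'finger_gap': 1.0001203013105167}
```

View pics/top0.png

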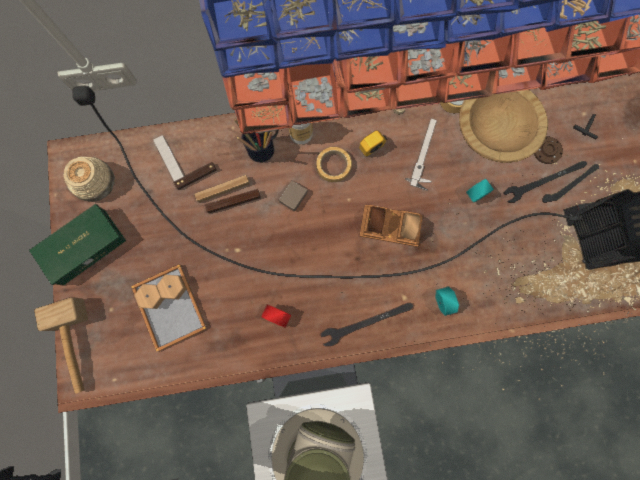

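View pics/side0.png

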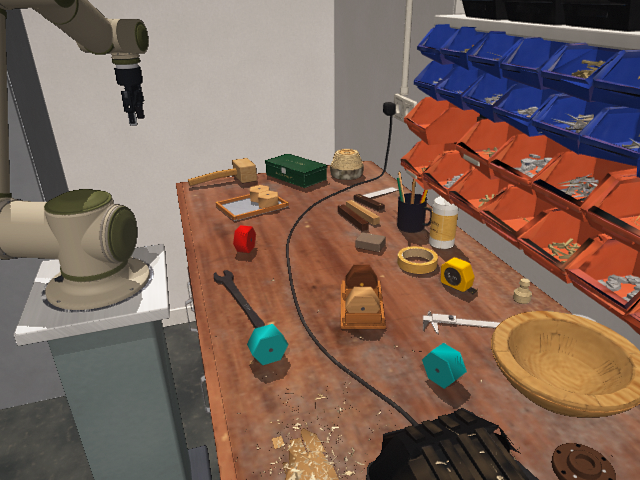

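Top view: tray at (168,307) with its two blocks at (147,294) and (170,286); rack at (391,225) with the dark block left and the pale one right. Tape at (334,163), sanding block at (293,195) and sticks at (225,195). Red and turquoise look-alikes are elsewhere.

```bash
cat >> h.py <<'E'
def proj(s,p):
    R=np.array(s['orientation']).reshape(3,3); c=R.T@(np.array(p,float)-s['xyz'])
    h=s['frame'].shape[0]; f=h/2/np.tan(np.radians(s['vfov'])/2)
    return np.array([s['cx']+f*c[0]/c[2],s['cy']+f*c[1]/c[2]])
E
python3 - <<'E'
from h import *
s=snap('top')
im=s['frame']; x0,y0=120,130; k=2.3
c=cv2.resize(im[y0:y0+225,x0:x0+345],None,fx=k,fy=k,interpolation=cv2.INTER_CUBIC)
for X in range(200,701,100):
  for Y in range(-400,501,100):
    u,v=(proj(s,(X,Y,0))-[x0,y0])*k
    if 0<u<c.shape[1] and 0<v<c.shape[0]:
        cv2.circle(c,(int(u),int(v)),2,(0,255,0),-1); cv2.putText(c,f'{X},{Y}',(int(u)+3,int(v)-3),0,.35,(255,255,255),1)
cv2.imwrite('pics/grid.png',c)
E
```

```text
(no output)
```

View pics/grid.png

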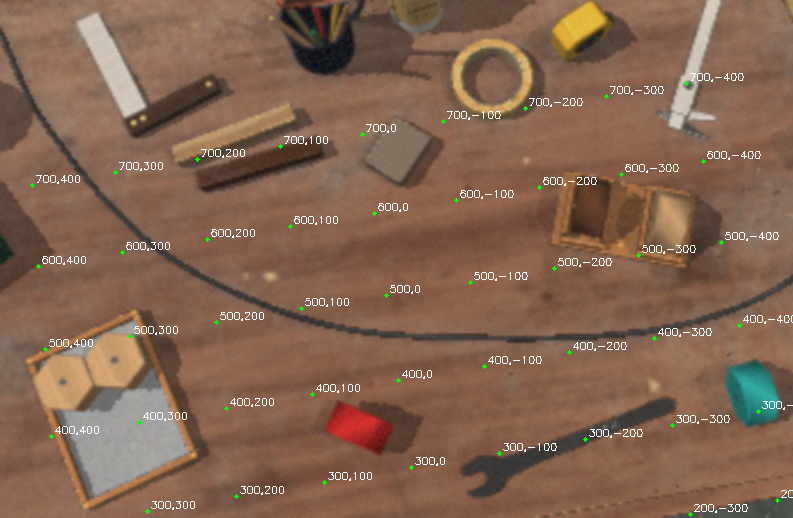

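The zoomed grid view shows tray rim corners near (30,358), (137,312), (200,455), (85,507). The rack spans about (553..693,175..265) and the pale block top is near (670,220). The bench around world (560,0) is free.

```bash
python3 - <<'E'
from h import *
s=snap('top')
g=lambda u,v,z: onz(s,u/2.3+120,v/2.3+130,z)[:2]
t=np.array([g(*p,15) for p in((30,358),(137,312),(200,455),(85,507))])
print('tray',t.round(), t.mean(0).round(1),[round(float(np.linalg.norm(t[i]-t[(i+1)%4])),1) for i in range(4)])
x=(t[0]-t[3]+t[1]-t[2]); print('tray x yaw',np.degrees(np.arctan2(x[1],x[0])))
for n,p in dict(b1=(63,381),b2=(114,360)).items(): print(n,g(*p,41).round(1))
r=np.array([g(*p,30) for p in((565,174),(695,193),(688,265),(553,243))])
print('rack',r.round(),r.mean(0).round(1)); print('pale top',g(670,218,68).round(1))
y=r[0]-r[1];print('rack y yaw',np.degrees(np.arctan2(y[1],y[0])))
o=robot.get_obs();print(o['t'])
E
```

```text
tray [[491. 412.]
 [524. 286.]
 [352. 232.]
 [316. 364.]] [420.5 323.5] [130.4, 180.7, 137.2, 181.5]
tray x yaw 16.3929351967922
b1 [455.  367.3]
b2 [469.3 309. ]
rack [[ 604. -228.]
 [ 557. -373.]
 [ 475. -348.]
 [ 525. -200.]] [ 540.  -287.4]
pale top [ 524.6 -329.2]
rack y yaw 72.1501071148898
0.2
```

{"name": "carry_out", "arguments": {
  "series": [
    [[0, 0, 0, 35, -28, 10, 85], [0, 0, 0, 35, -28, 10, 85], [0, 0, 0, 35, -28, 10, 85], [0, 0, 0, 35, -28, 10, 85], [0, 0, 0, 35, -28, 10, 85], [0, 0, 0, 35, -28, 5, 85], [0, 0, 0, 35, -28, 0, 85], [0, 0, 0, 25, -20, 0, 85], [0, 0, 0, 0, 0, 0, 85], [0, 0, 0, 0, 0, 0, 85]]
  ]
}}

```text
t: 1.2
position: [390.5, 320.4, 300.1]
tool_rot: [[0.22, 0.975, -0.001], [0.975, -0.22, -0.0], [-0.0, -0.001, -1.0]]
force: [-0.5, -0.8, 0.1]
finger_gap: 0.992
```

```bash
python3 - <<'E'
from h import *
s=snap('wrist','w1');np.save('w1.npy',s,allow_pickle=True)
o=robot.get_obs();print(o['t'],o['position'],o['tool_rot'].round(3).tolist());print(s['vfov'],s['cx'],s['cy'],s['xyz'],s['orientation'].round(3).tolist())
E
```

```text
1.25 [389.99283488 320.88113915 300.24038069] [[0.219, 0.976, -0.0], [0.976, -0.219, 0.0], [-0.0, -0.0, -1.0]]
65.70646984690485 321.64926193470404 243.1531040418326 [325.09797651 334.93909496 429.03676419] [[0.22, 0.94, 0.26], [0.975, -0.212, -0.058], [0.0, 0.266, -0.964]]
```

View pics/w1.png

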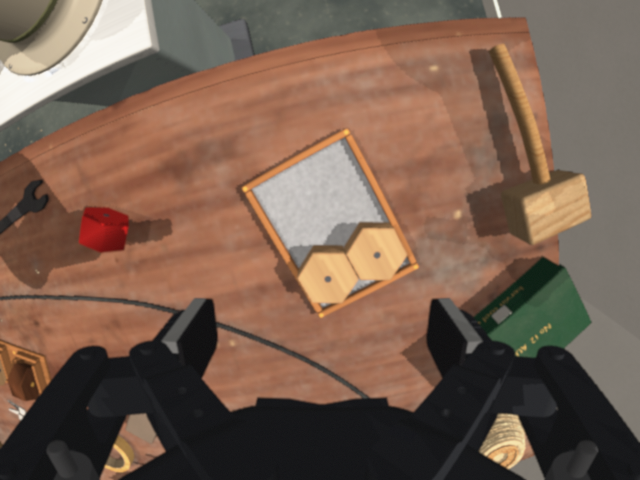

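Wrist view: tray rim corners at (347,130), (418,266), (320,316), (241,188); centre marks of the tray blocks at (377,255) and (328,279).

```bash
cat > tray.py <<'E'
from h import *
s=np.load('w1.npy',allow_pickle=True).item(); s['fish']=1
g=cv2.cvtColor(s['frame'],cv2.COLOR_BGR2GRAY)
def sub(p,w=4): return cv2.cornerSubPix(g,np.array([[p]],np.float32),(w,w),(-1,-1),(3,50,.01))[0,0]
c=[sub(p) for p in((347,130),(418,266),(320,316),(241,188))]
# block marks: dark centroid
def dot(p):
    x,y=p; r=g[y-5:y+6,x-5:x+6].astype(float); w=np.clip(np.median(r)-15-r,0,None); yy,xx=np.mgrid[y-5:y+6,x-5:x+6]
    return (w*xx).sum()/w.sum(),(w*yy).sum()/w.sum()
d=[dot(p) for p in((377,255),(328,279))]
print(np.round(c,1).tolist(),np.round(d,1).tolist())
t=np.array([onz(s,*p,15)[:2] for p in c]); ctr=t.mean(0)
print(t.round(1).tolist(),'ctr',ctr.round(1),[round(float(np.linalg.norm(t[i]-t[(i+1)%4])),1) for i in range(4)])
x=t[1]-t[0]+t[2]-t[3]; y=t[1]-t[2]+t[0]-t[3]
ax=np.degrees(np.arctan2(x[1],x[0])); ay=np.degrees(np.arctan2(y[1],y[0])); print('yaw x',ax,'from y',ay-90)
a=np.radians((ax+ay-90)/2); R=np.array([[np.cos(a),-np.sin(a)],[np.sin(a),np.cos(a)]])
for p in d:
    b=onz(s,*p,41)[:2]; print('block',b.round(1),'in tray',(R.T@(b-ctr)).round(1))
for q in((-2,0),(-32,0),(50,30),(50,-30)): print(q,(R@q+ctr).round(1))
E
python3 tray.py
```

```text
[[346.8999938964844, 128.39999389648438], [418.6000061035156, 265.70001220703125], [318.20001220703125, 314.3999938964844], [241.10000610351562, 187.6999969482422]] [[376.7, 254.8], [327.5, 278.7]]
[[315.1, 365.8], [489.8, 417.6], [524.8, 285.6], [352.8, 235.1]] ctr [420.6 326. ] [182.2, 136.6, 179.3, 136.0]
yaw x 16.44812154492473 from y 15.464540089658712
block [455.8 367.6] in tray [45.3 30.3]
block [471.1 308.7] in tray [ 43.8 -30.5]
(-2, 0) [418.7 325.5]
(-32, 0) [389.8 317.2]
(50, 30) [460.4 368.6]
(50, -30) [476.9 310.9]
```

{"name": "carry_out", "arguments": {
  "series": [
    [[0, 0, 0, 30, -40, 0, 85], [0, 0, 0, 30, -45, 0, 85], [0, 0, -1, 10, -50, 0, 85], [0, 0, -1, 10, -50, 0, 85], [0, 0, -1, 10, -50, 0, 85], [0, 0, -1, 10, -50, 0, 85], [0, 0, -1, 10, -50, 0, 85], [0, 0, 0, 10, -50, 0, 85], [0, 0, 0, 10, -50, 0, 85], [0, 0, 0, 5, -50, 0, 80], [0, 0, 0, 5, -50, 0, 75], [0, 0, 0, 0, -50, 0, 75], [0, 0, 0, 0, -50, 0, 75], [0, 0, 0, 0, -20, -20, 75], [0, 0, 0, 0, 0, -30, 75], [0, 0, 0, 0, 0, 0, 75], [0, 0, 0, 0, 0, 0, 75]]
  ]
}}

```text
t: 2.95
position: [527.4, -322.5, 251.1]
tool_rot: [[0.302, 0.953, 0.0], [0.953, -0.302, 0.0], [0.0, -0.0, -1.0]]
force: [-0.4, 0.5, -0.3]
finger_gap: 0.878
```

```bash
python3 - <<'E'
from h import *
s=snap('wrist','w2');np.save('w2.npy',s,allow_pickle=True)
o=robot.get_obs();print(o['t'],o['position'],o['tool_rot'].round(3).tolist(),o['joints'].round(2))
E
```

```text
3.0 [ 527.60801501 -322.66577471  252.0576674 ] [[0.301, 0.953, 0.002], [0.953, -0.301, -0.001], [-0.001, 0.002, -1.0]] [-0.74  0.5   1.08  0.    1.56 -2.  ]
```

View pics/w2.png

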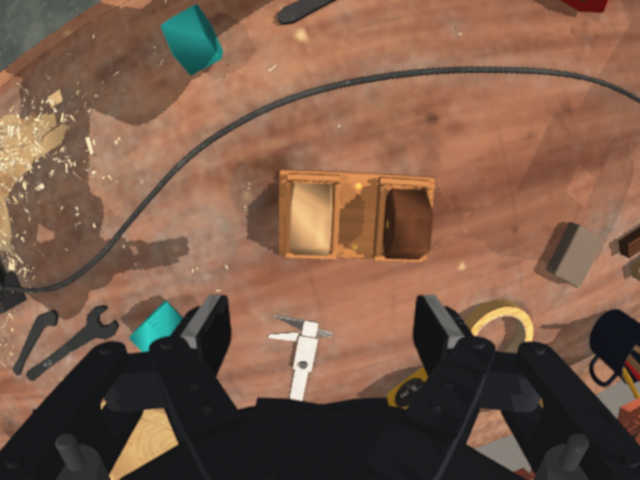

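The wrist view shows the pale block in the left slot, top around (311,216), and the dark one at (407,222). The pale top's edges are visible, so I'll measure its outline.

```bash
python3 - <<'E'
from h import *
s=np.load('w2.npy',allow_pickle=True).item(); s['fish']=1
g=cv2.cvtColor(s['frame'],cv2.COLOR_BGR2GRAY)
for r in(195,215,235): print(r,g[r,276:345].tolist())
for c in(305,318): print(c,g[165:265,c].tolist())
q=[onz(s,*p,30)[:2] for p in((280,171),(434,178),(428,262),(280,257))]
print(np.round(q,1).tolist(),np.mean(q,0))
for p in((311,218),(290,218),(332,218)): print(p,onz(s,*p,68).round(1))
o,R=robot.get_obs()['position'],robot.get_obs()['tool_rot']; print(proj.__name__,o)
E
```

```text
195 [56, 57, 68, 87, 95, 95, 97, 100, 102, 105, 108, 110, 110, 108, 107, 110, 131, 161, 180, 184, 184, 184, 184, 182, 183, 182, 182, 180, 178, 177, 176, 173, 171, 167, 164, 160, 157, 152, 149, 145, 142, 139, 135, 133, 130, 128, 127, 126, 123, 121, 119, 116, 115, 122, 135, 134, 108, 85, 98, 124, 139, 145, 146, 140, 133, 133, 135, 136, 136]
215 [78, 77, 85, 101, 108, 110, 109, 108, 104, 106, 111, 112, 111, 118, 136, 158, 178, 188, 192, 195, 198, 200, 202, 205, 206, 206, 206, 205, 204, 203, 201, 200, 198, 196, 195, 194, 191, 188, 186, 186, 186, 187, 187, 187, 187, 187, 187, 186, 185, 183, 180, 178, 175, 174, 170, 150, 112, 102, 123, 140, 145, 145, 136, 114, 97, 91, 92, 92, 92]
235 [84, 84, 89, 98, 105, 105, 106, 104, 101, 102, 107, 110, 113, 117, 128, 137, 143, 145, 149, 151, 155, 158, 160, 165, 170, 174, 177, 179, 180, 182, 184, 185, 188, 189, 190, 192, 193, 194, 196, 200, 204, 207, 209, 209, 209, 208, 206, 203, 197, 192, 188, 184, 181, 175, 159, 121, 102, 123, 139, 146, 146, 137, 116, 97, 90, 89, 90, 90, 90]
305 [112, 112, 113, 112, 107, 114, 138, 143, 128, 132, 152, 162, 162, 156, 14
[... 477 characters left out ...]
17, 133, 154, 162, 161, 154, 134, 115, 114, 119, 113, 107, 107, 111, 114, 118, 121, 124, 127, 129, 131, 135, 140, 146, 150, 153, 156, 160, 166, 173, 177, 179, 179, 179, 179, 179, 181, 182, 184, 185, 185, 187, 188, 188, 190, 192, 193, 194, 195, 196, 197, 198, 199, 200, 202, 202, 205, 206, 206, 207, 207, 209, 209, 209, 206, 205, 203, 201, 200, 197, 195, 194, 191, 183, 170, 155, 143, 133, 124, 117, 115, 132, 153, 155, 134, 112, 104, 104, 106, 108, 111]
[[476.6, -347.5], [526.1, -207.7], [607.5, -233.9], [556.8, -375.1]] [ 541.74794301 -291.0530847 ]
(311, 218) [ 521.6 -330.2   68. ]
(290, 218) [ 516.1 -347.4   68. ]
(332, 218) [ 527. -313.   68.]
proj [ 527.60801501 -322.66577471  252.0576674 ]
```

{"name": "carry_out", "arguments": {
  "series": [
    [[0, 0, -2, -1.5, -10, -20, 70], [0, 0, 0, 0, 0, -40, 70], [0, 0, 0, 0, 0, -40, 70], [0, 0, 0, 0, 0, -30, 70], [0, 0, 0, 0, 0, -30, 70], [0, 0, 0, 0, 0, -20, 70], [0, 0, 0, 0, 0, -12, 70], [0, 0, 0, 0, 0, -12, 70], [0, 0, 0, 0, 0, 0, 70], [0, 0, 0, 0, 0, 0, 30], [0, 0, 0, 0, 0, 0, 30], [0, 0, 0, 0, 0, 0, 30], [0, 0, 0, 0, 0, 0, 30], [0, 0, 0, 0, 0, 0, 30], [0, 0, 0, 0, 0, 0, 30]]
  ],
  "newtons": 40
}}

```text
t: 4.5
position: [525.8, -333.9, 47.5]
tool_rot: [[0.336, 0.942, 0.002], [0.942, -0.336, -0.001], [-0.001, 0.002, -1.0]]
force: [0.5, 1.8, 6.7]
finger_gap: 0.42
```

{"name": "carry_out", "arguments": {
  "series": [
    [[0, 0, 0, 0, 0, 20, 30], [0, 0, 0, 0, 0, 30, 30], [0, 0, 0, 0, 0, 30, 30], [0, 0, 2, 0, 20, 10, 30], [0, 0, 4, 5, 40, 0, 30], [0, 0, 4, 8, 45, 0, 30], [0, 0, 4, 8, 45, 0, 30], [0, 0, 4, 8, 45, 0, 30], [0, 0, 1.7, 5, 45, 0, 30], [0, 0, 0, 0, 40, -10, 30], [0, 0, 0, 0, 20, -25, 30], [0, 0, 0, 0, 9, -25, 30], [0, 0, 0, 0, 0, -18, 30], [0, 0, 0, 0, 0, -10, 30], [0, 0, 0, 0, 0, -6, 30], [0, 0, 0, 0, 0, 0, 30], [0, 0, 0, 0, 0, 0, 30]]
  ]
}}

```text
t: 6.2
position: [559.5, -24.9, 42.9]
tool_rot: [[-0.001, 1.0, 0.001], [1.0, 0.001, -0.0], [-0.0, 0.001, -1.0]]
force: [0.3, 0.2, -1.7]
finger_gap: 0.412
```

```bash
python3 - <<'E'
from h import *
s=snap('side'); c=s['frame'][150:350,220:460]; cv2.imwrite('pics/s1.png',cv2.resize(c,None,fx=3,fy=3))
o=robot.get_obs();print(o['t'],o['position'],o['tool_rot'].round(3).tolist(),o['joints'].round(2),o['force'])
E
```

```text
6.25 [559.6084938  -24.92813071  43.08037191] [[-0.001, 1.0, 0.001], [1.0, 0.001, -0.0], [-0.0, 0.001, -1.0]] [-0.26  0.62  1.54 -0.    0.98 -1.83] [ 0.86419293 -0.36466443 -1.49292015]
```

View pics/s1.png

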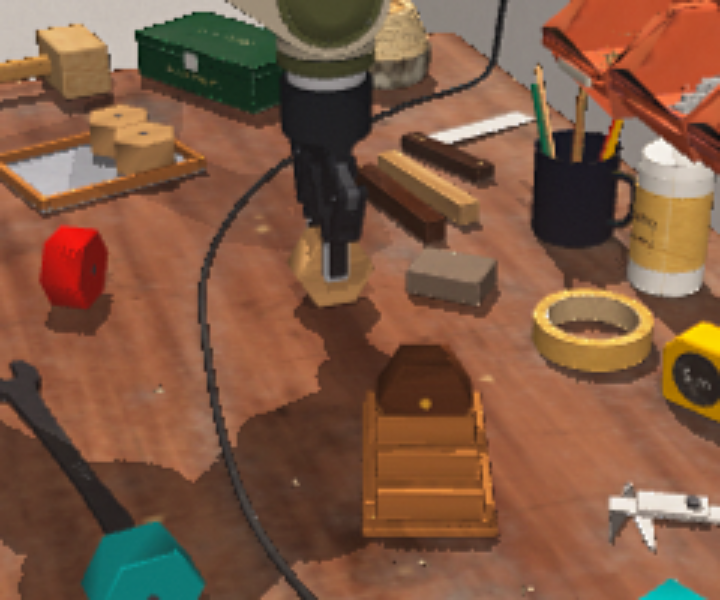

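The block is held upright about 3 mm above the bench. Lower it, release, rise.

{"name": "carry_out", "arguments": {
  "series": [
    [[0, 0, 0, 0, 0, -2, 30], [0, 0, 0, 0, 0, -1.5, 30], [0, 0, 0, 0, 0, 0, 30]]
  ]
}}

```text
t: 6.55
position: [559.5, -24.8, 39.5]
tool_rot: [[-0.001, 1.0, 0.001], [1.0, 0.001, -0.0], [-0.0, 0.001, -1.0]]
force: [-1.0, 0.7, 4.4]
finger_gap: 0.416
```

{"name": "carry_out", "arguments": {
  "series": [
    [[0, 0, 0, 0, 0, 0, 45], [0, 0, 0, 0, 0, 0, 60], [0, 0, 0, 0, 0, 0, 70], [0, 0, 0, 0, 0, 0, 70], [0, 0, 0, 0, 0, 20, 70], [0, 0, 0, 0, 0, 30, 70], [0, 0, 0, 0, 0, 10, 70], [0, 0, 0, 0, 0, 0, 70], [0, 0, 0, 0, 0, 0, 70]]
  ]
}}

```text
t: 7.45
position: [558.8, -24.6, 97.9]
tool_rot: [[-0.001, 1.0, -0.001], [1.0, 0.001, 0.0], [0.0, -0.001, -1.0]]
force: [-0.3, -0.2, -1.2]
finger_gap: 0.821
```

```bash
python3 - <<'E'
from h import *
s=snap('wrist','w3'); np.save('w3.npy',s,allow_pickle=True)
o=robot.get_obs();print(o['t'],o['position'],o['force'])
E
```

```text
7.5 [558.6868536  -24.58457573  97.58800676] [-0.59548874 -0.63689106  0.18939525]
```

View pics/w3.png

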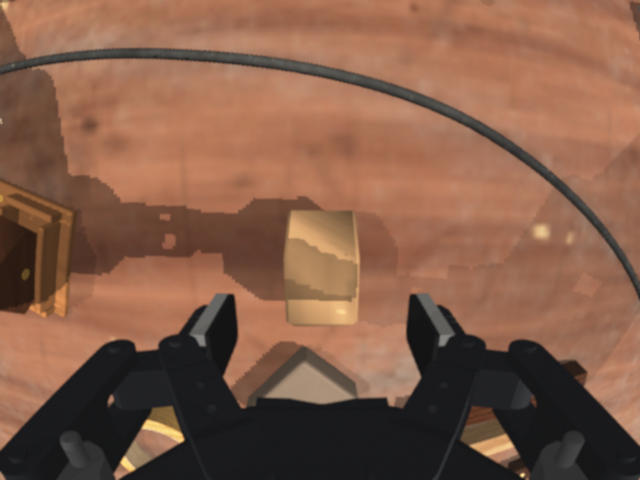

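The block stands upright on its own at (321,268). Now tip it towards +y with shut fingers.

{"name": "carry_out", "arguments": {
  "series": [
    [[0, 0, 0, 0, -25, 0, 0], [0, 0, 0, 0, -30, 0, 0], [0, 0, 0, 0, 0, 0, 0], [0, 0, 0, 0, 0, 0, 0], [0, 0, 0, 0, 0, 0, 0], [0, 0, 0, 0, 0, 0, 0], [0, 0, 0, 0, 0, -20, 0], [0, 0, 0, 0, 0, -16, 0], [0, 0, 0, 0, 10, 0, 0], [0, 0, 0, 0, 6, 0, 0], [0, 0, 0, 0, 6, 0, 0], [0, 0, 0, 0, 6, 0, 0], [0, 0, 0, 0, 6, 0, 0], [0, 0, 0, 0, 6, 0, 0]]
  ]
}}

```text
t: 8.9
position: [559.6, -39.1, 63.6]
tool_rot: [[-0.001, 1.0, 0.001], [1.0, 0.001, -0.0], [-0.0, 0.001, -1.0]]
force: [-0.6, 0.4, 0.1]
finger_gap: -0.002
```

{"name": "carry_out", "arguments": {
  "series": [
    [[0, 0, 0, 0, 6, 0, 0], [0, 0, 0, 0, 6, 0, 0], [0, 0, 0, 0, 6, 0, 0], [0, 0, 0, 0, 6, 0, 0], [0, 0, 0, 0, 4, 0, 0], [0, 0, 0, 0, 0, 0, 0], [0, 0, 0, 0, 0, 0, 0], [0, 0, 0, 0, -10, 0, 0], [0, 0, 0, 0, -20, 20, 0], [0, 0, 0, 0, 0, 30, 30], [0, 0, 0, 0, 0, 20, 80], [0, 0, 0, 0, 0, 0, 80], [0, 0, 0, 0, 0, 0, 80], [0, 0, 0, 0, 0, 0, 80], [0, 0, 0, 0, 0, 0, 80]]
  ]
}}

```text
t: 10.4
position: [558.9, -41.7, 131.8]
tool_rot: [[-0.001, 1.0, -0.002], [1.0, 0.001, 0.001], [0.001, -0.002, -1.0]]
force: [0.3, -0.2, -0.2]
finger_gap: 0.939
```

```bash
python3 - <<'E'
from h import *
s=snap('wrist','w4'); np.save('w4.npy',s,allow_pickle=True)
o=robot.get_obs();print(o['t'],o['position'],o['force'])
E
```

```text
10.45 [558.95802739 -41.67016397 131.92295127] [-1.01571176  0.02464009  0.40273208]
```

View pics/w4.png

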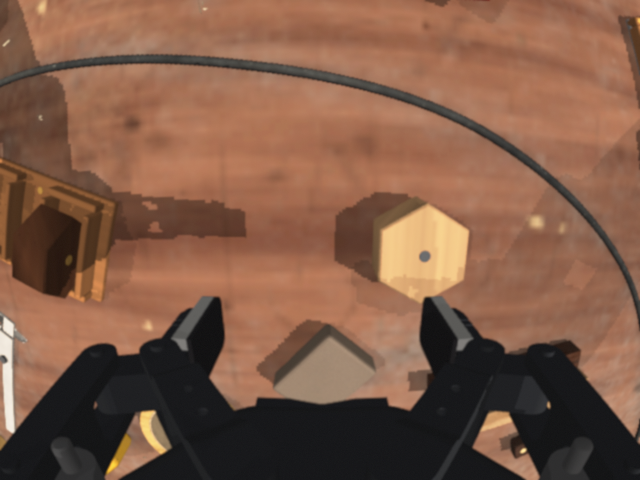

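The block now lies flat with its mark at (425,256) and its flats facing left and right, i.e. ±y.

```bash
python3 - <<'E'
from h import *
s=np.load('w4.npy',allow_pickle=True).item(); s['fish']=1
print(onz(s,425,256,36).round(1))
a,b,c,d=[onz(s,*p,36)[:2] for p in((469,236),(467,281),(378,229),(379,281))]
e,f=[onz(s,*p,36)[:2] for p in((427,203),(423,302))]
print(a,b,c,d,e,f)
for v in(b-a,d-c,f-e): print(np.degrees(np.arctan2(v[1],v[0])))
E
```

```text
[562.3  25.4  36. ]
[548.75340998  55.25059873] [580.5032827   57.64176904] [544.49437184  -6.59284282] [579.31734812  -4.37746462] [527.50182075  24.30309153] [595.1449509   27.07105036]
4.306972090688955
3.640153878894044
2.3432376480920003
```

{"name": "carry_out", "arguments": {
  "series": [
    [[0, 0, 1, 3, 30, 0, 84], [0, 0, 1, 0, 37, 0, 84], [0, 0, 1, 0, 0, -30, 84], [0, 0, 0, 0, 0, -40, 84], [0, 0, 0, 0, 0, -24, 84], [0, 0, 0, 0, 0, -12, 84], [0, 0, 0, 0, 0, -8, 84], [0, 0, 0, 0, 0, 0, 84], [0, 0, 0, 0, 0, 0, 55], [0, 0, 0, 0, 0, 0, 55], [0, 0, 0, 0, 0, 0, 55], [0, 0, 0, 0, 0, 0, 55], [0, 0, 0, 0, 0, 0, 55]]
  ],
  "newtons": 40
}}

```text
t: 11.75
position: [563.0, 25.1, 20.3]
tool_rot: [[-0.053, 0.999, 0.003], [0.999, 0.053, -0.0], [-0.001, 0.003, -1.0]]
force: [-0.8, -0.1, 6.5]
finger_gap: 0.699
```

{"name": "carry_out", "arguments": {
  "series": [
    [[0, 0, 0, 0, 0, 20, 55], [0, 0, 0, 0, 0, 30, 55], [0, 0, 0, 0, 0, 30, 55], [0, 0, 1, -10, 18, 0, 55], [0, 0, 2, -22, 36, 0, 55], [0, 0, 2, -22, 36, 0, 55], [0, 0, 2, -24, 40, 0, 55], [0, 0, 2, -24, 40, 0, 55], [0, 0, 2, -24, 40, 0, 55], [0, 0, 2, -22, 36, 0, 55], [0, 0, 0, -18, 28, 0, 55], [0, 0, 0, -10, 17, 0, 55], [0, 0, 0, 0, 0, 0, 55], [0, 0, 0, 0, 0, 0, 55]]
  ]
}}

```text
t: 13.15
position: [385.9, 316.3, 98.7]
tool_rot: [[-0.278, 0.961, 0.0], [0.961, 0.278, -0.0], [-0.0, -0.0, -1.0]]
force: [-0.9, -0.3, -0.7]
finger_gap: 0.704
```

```bash
python3 - <<'E'
from h import *
s=snap('wrist','w5'); np.save('w5.npy',s,allow_pickle=True)
o=robot.get_obs();print(o['t'],o['position'],o['tool_rot'].round(3).tolist(),o['force'],o['joints'].round(2))
E
```

```text
13.2 [386.36767162 315.87135951  98.73587628] [[-0.277, 0.961, 0.0], [0.961, 0.277, -0.0], [-0.0, -0.0, -1.0]] [-0.59901028  0.32112209 -0.38537593] [ 0.45  0.46  1.65 -0.    1.03 -1.4 ]
```

View pics/w5.png

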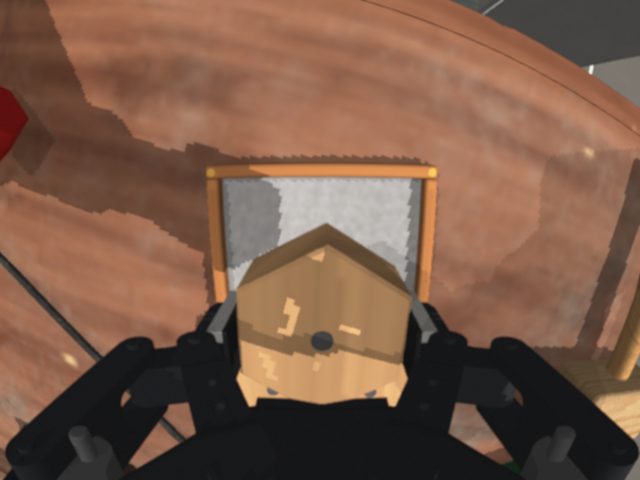

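Aligned: the tray is square to the jaws (rim columns 207 to 438, block mark at 322), and the marks of the other two are ahead. Lower it into the tray.

{"name": "carry_out", "arguments": {
  "series": [
    [[0, 0, 0, 0, 0, -25, 55], [0, 0, 0, 0, 0, -25, 55], [0, 0, 0, 0, 0, -12, 55], [0, 0, 0, 0, 0, -6, 55], [0, 0, 0, 0, 0, -3, 55], [0, 0, 0, 0, 0, 0, 55], [0, 0, 0, 0, 0, 0, 55]]
  ]
}}

```text
t: 13.9
position: [386.7, 316.3, 28.4]
tool_rot: [[-0.276, 0.961, 0.001], [0.961, 0.276, 0.0], [0.0, 0.001, -1.0]]
force: [0.1, 0.4, -0.7]
finger_gap: 0.699
```

{"name": "carry_out", "arguments": {
  "series": [
    [[0, 0, 0, 0, 0, -1.5, 55], [0, 0, 0, 0, 0, -1, 55], [0, 0, 0, 0, 0, 0, 55], [0, 0, 0, 0, 0, 0, 55]]
  ]
}}

```text
t: 14.3
position: [386.3, 316.4, 25.4]
tool_rot: [[-0.277, 0.961, 0.0], [0.961, 0.277, 0.0], [0.0, 0.0, -1.0]]
force: [0.2, 0.4, 0.5]
finger_gap: 0.699
```

{"name": "carry_out", "arguments": {
  "series": [
    [[0, 0, 0, 3.8, 1.1, -0.5, 55], [0, 0, 0, 3.8, 1.1, 0, 55], [0, 0, 0, 3.8, 1.1, 0, 55], [0, 0, 0, 3.8, 1.1, 0, 55], [0, 0, 0, 3.8, 1.1, 0, 55], [0, 0, 0, 3.8, 1.1, 0, 55], [0, 0, 0, 0, 0, 0, 55]]
  ]
}}

```text
t: 15.0
position: [409.0, 323.1, 25.3]
tool_rot: [[-0.277, 0.961, -0.0], [0.961, 0.277, 0.0], [0.0, -0.0, -1.0]]
force: [-2.4, -0.1, 5.5]
finger_gap: 0.697
```

{"name": "carry_out", "arguments": {
  "series": [
    [[0, 0, 0, 1.9, 0.55, 0, 55], [0, 0, 0, 1.9, 0.55, 0, 55], [0, 0, 0, 1.9, 0.55, 0, 55], [0, 0, 0, 0, 0, 0, 55]]
  ]
}}

```text
t: 15.4
position: [413.9, 324.7, 25.3]
tool_rot: [[-0.277, 0.961, -0.002], [0.961, 0.277, -0.0], [0.0, -0.002, -1.0]]
force: [-6.1, 0.7, 8.4]
finger_gap: 0.698
```

{"name": "carry_out", "arguments": {
  "series": [
    [[0, 0, 0, 1, 0.3, 0.4, 55], [0, 0, 0, 1, 0.3, 0, 55], [0, 0, 0, 1, 0.3, 0, 55], [0, 0, 0, 0, 0, 0, 55]]
  ]
}}

```text
t: 15.8
position: [415.0, 325.6, 25.3]
tool_rot: [[-0.277, 0.961, -0.006], [0.961, 0.277, -0.001], [0.001, -0.006, -1.0]]
force: [-12.9, 2.9, 8.7]
finger_gap: 0.701
```

{"name": "carry_out", "arguments": {
  "series": [
    [[0, 0, 0, 1, 0.3, 0, 55], [0, 0, 0, 0.5, 0.1, 0, 55], [0, 0, 0, 0, 0, 0, 55]]
  ]
}}

```text
t: 16.1
position: [415.2, 325.7, 25.3]
tool_rot: [[-0.278, 0.961, -0.008], [0.961, 0.278, -0.002], [0.0, -0.009, -1.0]]
force: [-18.6, 1.8, 13.1]
finger_gap: 0.701
```

Firm stop at about 18 N. Release, rise and look.

{"name": "carry_out", "arguments": {
  "series": [
    [[0, 0, 0, -1.5, -0.4, 0, 55], [0, 0, 0, 0, 0, 0, 72], [0, 0, 0, 0, 0, 0, 72], [0, 0, 0, 0, 0, 0, 72], [0, 0, 0, 0, 0, 10, 72], [0, 0, 0, 0, 0, 30, 72], [0, 0, 0, -10, -3, 40, 72], [0, 0, 0, -10, -3, 45, 72], [0, 0, 0, -10, -3, 45, 72], [0, 0, 0, 0, 0, 40, 72], [0, 0, 0, 0, 0, 0, 72], [0, 0, 0, 0, 0, 0, 72]]
  ]
}}

```text
t: 17.3
position: [387.8, 316.4, 236.0]
tool_rot: [[-0.276, 0.961, 0.002], [0.961, 0.276, 0.001], [0.0, 0.002, -1.0]]
force: [-0.4, -0.1, 0.2]
finger_gap: 0.841
```

```bash
python3 - <<'E'
from h import *
s=snap('wrist'); np.save('w6.npy',s,allow_pickle=True)
c=s['frame'][60:360,150:500]; cv2.imwrite('pics/w6.png',cv2.resize(c,None,fx=2,fy=2,interpolation=cv2.INTER_CUBIC))
o=robot.get_obs();print(o['t'],o['position'],o['force'])
E
```

```text
17.35 [387.47725943 316.21231045 234.84146363] [ 1.03755929 -0.62208536 -0.20801325]
```

View pics/w6.png

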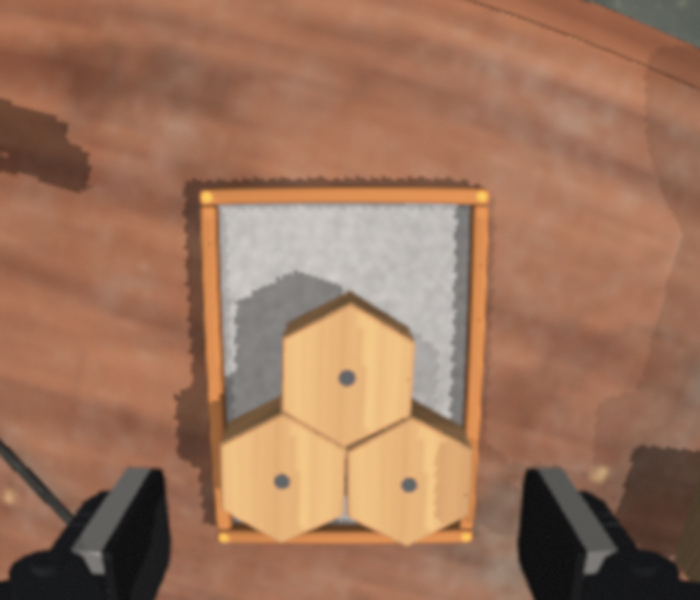

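All three lie flat. The marks in the crop are at (347,378), (282,481), (409,485). The joints look nearly closed, so I'll measure the gaps.

```bash
cat > chk.py <<'E'
from h import *
import sys
def chk(f,cor,dots):
    s=np.load(f,allow_pickle=True).item(); s['fish']=1
    g=cv2.cvtColor(s['frame'],cv2.COLOR_BGR2GRAY)
    def dot(p):
        x,y=map(round,p); r=g[y-6:y+7,x-6:x+7].astype(float); w=np.clip(np.median(r)-20-r,0,None); yy,xx=np.mgrid[y-6:y+7,x-6:x+7]
        return (w*xx).sum()/w.sum(),(w*yy).sum()/w.sum()
    P=np.array([onz(s,*dot(p),41)[:2] for p in dots]); T=np.array([onz(s,*p,15)[:2] for p in cor])
    L=lambda a,b: round(float(np.linalg.norm(a-b)),1)
    print('dist third-L,third-R,L-R',L(P[0],P[1]),L(P[0],P[2]),L(P[1],P[2]))
    print('tray',[L(T[i],T[(i+1)%4]) for i in range(4)])
    far=(T[2]+T[3])/2; x=far-(T[0]+T[1])/2; x/=np.linalg.norm(x); y=np.array([-x[1],x[0]])
    print('yaw',np.degrees(np.arctan2(x[1],x[0])))
    for p in P: print(p.round(1),'tray x',round(float((p-far)@x+93),1),'y',round(float((p-far)@y),1))
if __name__=='__main__':
    f=lambda L:[(u/2+150,v/2+60) for u,v in L]
    chk('w6.npy',f([(202,190),(488,190),(472,543),(219,543)]),f([(347,378),(282,481),(409,485)]))
E
python3 chk.py
```

```text
dist third-L,third-R,L-R 60.2 61.2 60.9
tray [135.0, 185.5, 136.6, 185.4]
yaw 16.166800592352416
[414.3 325.1] tray x -8.2 y 0.2
[472.4 309.5] tray x 43.3 y -30.9
[457.4 368.5] tray x 45.3 y 29.9
```

The two blocks moved only about 1.5 mm and are still roughly 4 mm short of the far side. The down force, through friction on the floor, took most of the push. I'll grip again slightly higher and farther back, unload z, and push again.

{"name": "carry_out", "arguments": {
  "series": [
    [[0, 0, 0, 12, 4, -40, 74], [0, 0, 0, 12, 4.3, -40, 74], [0, 0, 0, 0, 0, -40, 74], [0, 0, 0, 0, 0, -40, 74], [0, 0, 0, 0, 0, -25, 74], [0, 0, 0, 0, 0, -12, 74], [0, 0, 0, 0, 0, -9, 74], [0, 0, 0, 0, 0, 0, 74], [0, 0, 0, 0, 0, 0, 55], [0, 0, 0, 0, 0, 0, 55], [0, 0, 0, 0, 0, 0, 55], [0, 0, 0, 0, 0, 0, 55]]
  ],
  "newtons": 40
}}

```text
t: 18.55
position: [412.3, 325.0, 30.4]
tool_rot: [[-0.277, 0.961, 0.002], [0.961, 0.277, 0.001], [0.0, 0.002, -1.0]]
force: [-2.1, -0.8, 6.9]
finger_gap: 0.698
```

{"name": "carry_out", "arguments": {
  "series": [
    [[0, 0, 0, 0, 0, 1.2, 55], [0, 0, 0, 0, 0, 0, 55], [0, 0, 0, 0, 0, 0, 55]]
  ]
}}

```text
t: 18.85
position: [411.8, 324.8, 30.5]
tool_rot: [[-0.276, 0.961, 0.0], [0.961, 0.276, 0.0], [0.0, 0.0, -1.0]]
force: [-0.1, -0.2, 0.8]
finger_gap: 0.699
```

Now unloaded (0.8 N). Push in steps.

{"name": "carry_out", "arguments": {
  "series": [
    [[0, 0, 0, 1, 0.3, 0, 55], [0, 0, 0, 1, 0.3, 0, 55], [0, 0, 0, 1, 0.3, 0, 55], [0, 0, 0, 0, 0, 0, 55]]
  ]
}}

```text
t: 19.25
position: [414.3, 325.6, 30.5]
tool_rot: [[-0.277, 0.961, -0.001], [0.961, 0.277, -0.0], [-0.0, -0.001, -1.0]]
force: [-4.7, -0.1, 4.9]
finger_gap: 0.699
```

{"name": "carry_out", "arguments": {
  "series": [
    [[0, 0, 0, 1, 0.3, 0, 55], [0, 0, 0, 1, 0.3, 0, 55], [0, 0, 0, 0, 0, 0, 55]]
  ]
}}

```text
t: 19.55
position: [416.1, 326.1, 30.4]
tool_rot: [[-0.277, 0.961, -0.002], [0.961, 0.277, -0.001], [-0.0, -0.002, -1.0]]
force: [-4.8, -1.6, 6.7]
finger_gap: 0.696
```

{"name": "carry_out", "arguments": {
  "series": [
    [[0, 0, 0, 1, 0.3, 0.6, 55], [0, 0, 0, 1, 0.3, 0, 55], [0, 0, 0, 0, 0, 0, 55]]
  ]
}}

```text
t: 19.85
position: [417.7, 326.5, 30.5]
tool_rot: [[-0.277, 0.961, -0.003], [0.961, 0.277, -0.001], [-0.0, -0.003, -1.0]]
force: [-5.7, -2.8, 2.0]
finger_gap: 0.692
```

{"name": "carry_out", "arguments": {
  "series": [
    [[0, 0, 0, 1, 0.3, 0.3, 55], [0, 0, 0, 1, 0.3, 0, 55], [0, 0, 0, 0, 0, 0, 55]]
  ]
}}

```text
t: 20.15
position: [417.9, 326.5, 30.5]
tool_rot: [[-0.277, 0.961, -0.007], [0.961, 0.277, -0.003], [-0.001, -0.008, -1.0]]
force: [-12.4, -3.5, 4.2]
finger_gap: 0.7
```

{"name": "carry_out", "arguments": {
  "series": [
    [[0, 0, 0, 1, 0.3, 0.3, 55], [0, 0, 0, 0.5, 0.2, 0, 55], [0, 0, 0, 0, 0, 0, 55]]
  ]
}}

```text
t: 20.45
position: [418.0, 326.6, 30.6]
tool_rot: [[-0.278, 0.961, -0.01], [0.961, 0.278, -0.005], [-0.002, -0.011, -1.0]]
force: [-16.8, -6.3, 6.1]
finger_gap: 0.692
```

{"name": "carry_out", "arguments": {
  "series": [
    [[0, 0, 0, -1.5, -0.5, 0, 55], [0, 0, 0, -1.3, -0.4, 0, 55], [0, 0, 0, 0, 0, 0, 72], [0, 0, 0, 0, 0, 0, 72], [0, 0, 0, 0, 0, 0, 72], [0, 0, 0, 0, 0, 10, 72], [0, 0, 0, 0, 0, 30, 72], [0, 0, 0, -10, -3, 40, 72], [0, 0, 0, -10, -3, 45, 72], [0, 0, 0, -10, -3, 45, 72], [0, 0, 0, 0, 0, 40, 72], [0, 0, 0, 0, 0, 0, 72], [0, 0, 0, 0, 0, 0, 72]]
  ]
}}

```text
t: 21.75
position: [389.5, 318.1, 242.5]
tool_rot: [[-0.276, 0.961, 0.002], [0.961, 0.276, 0.001], [0.0, 0.002, -1.0]]
force: [-0.1, -0.1, -1.3]
finger_gap: 0.844
```

```bash
python3 - <<'E'
from h import *
s=snap('wrist'); np.save('w7.npy',s,allow_pickle=True)
c=s['frame'][60:360,150:500]; cv2.imwrite('pics/w7.png',cv2.resize(c,None,fx=2,fy=2,interpolation=cv2.INTER_CUBIC))
o=robot.get_obs();print(o['t'],o['position'],o['force'])
E
```

```text
21.8 [389.19744342 317.87381058 241.29162591] [ 0.20920183  0.05771757 -0.21715134]
```

View pics/w7.png

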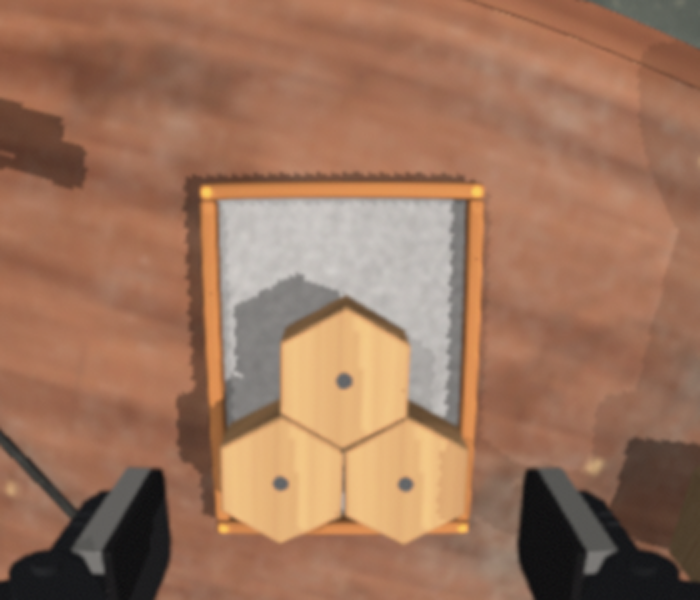

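The three look tight now, and the two blocks overhang the far rim evenly in the view. Crop marks are at (344,381), (281,483), (405,484); the outer rim runs from about row 184 to row 535.

```bash
python3 - <<'E'
from chk import *
f=lambda L:[(u/2+150,v/2+60) for u,v in L]
chk('w7.npy',f([(202,184),(484,184),(470,535),(218,535)]),f([(344,381),(281,483),(405,484)]))
E
```

```text
dist third-L,third-R,L-R 60.8 60.6 61.0
tray [135.4, 186.7, 137.9, 186.7]
yaw 16.218083997473958
[419.6 326.5] tray x -3.4 y -0.2
[478.5 311.1] tray x 48.8 y -31.3
[462.  369.9] tray x 49.4 y 29.7
```

Measured at x = 49 and 49, with the third at -3, spacings 60–61. That is home within calibration. The first stop was a false one, so I'll confirm with one more unloaded push with the grip farther back.

{"name": "carry_out", "arguments": {
  "series": [
    [[0, 0, 0, 13, 4, -40, 74], [0, 0, 0, 12.8, 3.8, -40, 74], [0, 0, 0, 0, 0, -40, 74], [0, 0, 0, 0, 0, -40, 74], [0, 0, 0, 0, 0, -25, 74], [0, 0, 0, 0, 0, -16, 74], [0, 0, 0, 0, 0, -10, 74], [0, 0, 0, 0, 0, 0, 74], [0, 0, 0, 0, 0, 0, 55], [0, 0, 0, 0, 0, 0, 55], [0, 0, 0, 0, 0, 0, 55], [0, 0, 0, 0, 0, 1.2, 55], [0, 0, 0, 0, 0, 0, 55]]
  ],
  "newtons": 40
}}

```text
t: 23.1
position: [415.4, 326.0, 32.2]
tool_rot: [[-0.276, 0.961, 0.001], [0.961, 0.276, 0.0], [0.0, 0.001, -1.0]]
force: [0.6, 0.5, -0.2]
finger_gap: 0.692
```

{"name": "carry_out", "arguments": {
  "series": [
    [[0, 0, 0, 1, 0.3, 0, 55], [0, 0, 0, 1, 0.3, 0, 55], [0, 0, 0, 0, 0, 0, 55]]
  ]
}}

```text
t: 23.4
position: [415.9, 325.9, 31.6]
tool_rot: [[-0.277, 0.961, -0.004], [0.961, 0.277, -0.002], [-0.001, -0.004, -1.0]]
force: [-6.4, -2.9, 3.2]
finger_gap: 0.695
```

{"name": "carry_out", "arguments": {
  "series": [
    [[0, 0, 0, 1, 0.3, 0.4, 55], [0, 0, 0, 1, 0.3, 0, 55], [0, 0, 0, 0, 0, 0, 55]]
  ]
}}

```text
t: 23.7
position: [416.2, 325.9, 31.5]
tool_rot: [[-0.277, 0.961, -0.008], [0.961, 0.277, -0.004], [-0.001, -0.008, -1.0]]
force: [-11.1, -6.4, 5.4]
finger_gap: 0.69
```

It stopped at once at about 13 N, so it is home. Ease, release, retreat.

{"name": "carry_out", "arguments": {
  "series": [
    [[0, 0, 0, -1.2, -0.3, 0, 55], [0, 0, 0, -0.8, -0.2, 0, 55], [0, 0, 0, 0, 0, 0, 72], [0, 0, 0, 0, 0, 0, 72], [0, 0, 0, 0, 0, 0, 72], [0, 0, 0, 0, 0, 10, 72], [0, 0, 0, 0, 0, 30, 72], [0, 0, 0, -10, -3, 40, 72], [0, 0, 0, -10, -3, 45, 72], [0, 0, 0, -6, -2, 45, 72], [0, 0, 0, 0, 0, 40, 72], [0, 0, 0, 0, 0, 0, 72], [0, 0, 0, 0, 0, 0, 72], [0, 0, 0, 0, 0, 0, 72], [0, 0, 0, 0, 0, 0, 72]]
  ]
}}

```text
t: 25.2
position: [390.9, 318.4, 241.0]
tool_rot: [[-0.276, 0.961, -0.002], [0.961, 0.276, -0.001], [-0.0, -0.003, -1.0]]
force: [0.2, 0.5, 1.3]
finger_gap: 0.843
```

```bash
python3 - <<'E'
from chk import *
s=snap('wrist'); np.save('w8.npy',s,allow_pickle=True)
c=s['frame'][60:360,150:500]; cv2.imwrite('pics/w8.png',cv2.resize(c,None,fx=2,fy=2,interpolation=cv2.INTER_CUBIC))
print(robot.get_obs()['position'])
E
```

```text
[391.0197638  318.41990661 241.12077103]
```

View pics/w8.png

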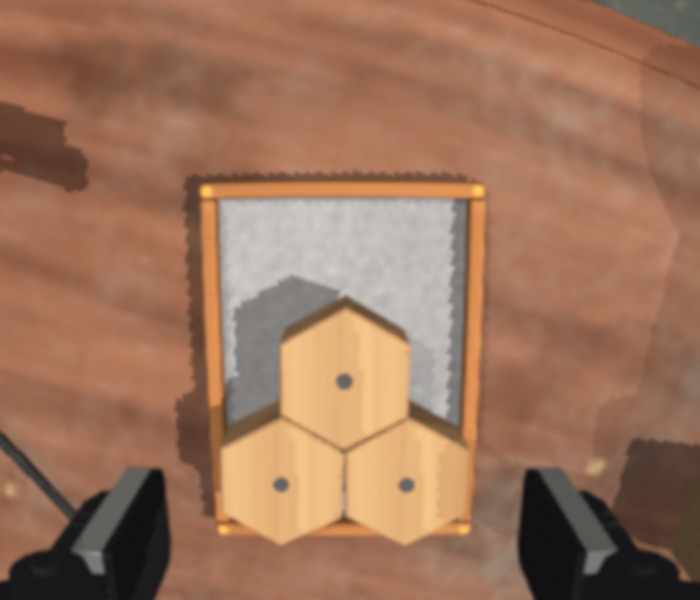

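The marks are at (344,381), (281,485), (406,485): unchanged, tight and symmetric. Hand in.

```bash
python3 - <<'E'
from chk import *
f=lambda L:[(u/2+150,v/2+60) for u,v in L]
chk('w8.npy',f([(202,184),(485,184),(470,536),(218,536)]),f([(344,381),(281,485),(406,485)]))
print(robot.job_done())
E
```

```text
dist third-L,third-R,L-R 60.7 60.6 60.9
tray [135.5, 186.2, 137.1, 186.2]
yaw 16.13813054835377
[419.9 326.4] tray x -3.0 y -0.1
[478.7 311.3] tray x 49.2 y -31.0
[462.1 369.9] tray x 49.6 y 29.9
the job is handed in; nothing more can be done
None
```

The job is done and handed in at about 25 s. I lifted the pale block out of the rack, stood it on the open bench, let go and tipped it flat. I then took it again by two opposite flats, laid it in the tray and pushed it into the notch.

- **Pushing home:** The first push stopped at about 18 N with the two blocks still roughly 4 mm short, probably because I was pressing down on the tray floor. I gripped it again with the down force taken off, and that push drove them to a firm stop. A further push of about 13 N hardly moved them (under 1 mm).
- **Last camera check:** The spacings between block middles are 60.6 to 60.9 mm. The two blocks are at tray x of about 49.2 and 49.6 (50 nominal) and the third is at -3.0, y about 0 (-2 nominal). That is within the 2 mm calibration, so I can't rule out a gap of up to 1 mm from these pictures.
- **Not rechecked:** I did not take a final picture of the rest of the bench. The robot never worked near the loose items or the dark block after the first lift.

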